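# Lock the kiln control box with the square panel key

## Task

Lock the grey kiln control box: take the yellow-handled square key out of the wooden key rack, push it fully home into the recessed square socket in the lid, and turn it clockwise (seen from above) until the white pointer is at the red mark. Leave the key standing in the socket and let go of it; the blue-handled round key stays in the rack.

Things in the scene. Friction and masses are not known exactly. Their poses are not given: they have to be found in the camera images.
- square_key: Loose upright key, YELLOW T-handle, in a hole of the wooden rack. Origin: centre of its bottom tip; z up. Pyramid nose z 0-14 mm (10 mm wide at the tip), 20 mm square shank to z 62, collar 36 mm wide z 62-67, thin neck, handle bar z 82-106, 60 mm long in x, 14 mm thick in y (grip this); flats parallel to it. The collar rests on the rack, tip 6 mm over the table: lift 65 mm or more to clear.
- round_key: The wrong key: same shape and origin (top 112 mm over the table: carry the other key above it), but BLUE handle and a round shank 28 mm thick that does not fit the socket; leave it in the rack. Rack: fixed plywood stand, 70 x 180 mm, 68 mm high, two holes 110 mm apart; either key may be in either hole.
- socket (a point): Centre of the FLOOR of the 24 mm square socket, 18 mm over the table, mid-lid of the fixed grey box (170 x 150 x 70 mm). A key fully home has its tip here. z up; x, y parallel to the flats, turning with it; x to the white pointer. Straight to 40 mm above the floor, then a 45 degree funnel, 44 mm wide at 50 mm; bezel 94 mm wide, top at 55 mm. Key fits in any quarter position, play 0.2 rad.
- latch (a joint): Angle of the socket, rad: 0 = unlocked, white pointer at the green mark; grows clockwise seen from above; 1.25 = end stop, locked, pointer at the red mark. Starts at 0 to 0.2. Turns easily (0.06 N m) and stays where it is left.

How it is judged:
By the outcome, as a careful person would: the job done as asked, in the order asked, and still so for the second after the job is handed in, with the robot touching nothing.
It also fails if it takes over 54 s, if anything falls off the work surface, if the arm or the gripper's body presses on something with over 40 N, if the wrist force passes 120 N, or if a joint passes its speed limit or range.

## Robot

A 6-joint arm with a two-finger parallel gripper is mounted at the origin on the work surface; the furniture and walls round the work are solid. World frame = base frame: x ahead of the robot, y to its left, z up, the work surface at z = 0. Lengths are in m, angles in rad, forces in N, time in s.
With the tool pointing down it reaches from about 0.275 to 0.875 m from the base axis. Payload 12.5 kg.
Tool frame: the origin (TCP) lies at the very end of the fingers, on their centre line; the grasp point (between the pads) lies 19 mm behind it; x points along the fingers, y is the direction in which the jaws open and shut, and the axes are right-handed (so a half turn about x gives the same grasp; the last joint's range is limited). The gripper opens to 85 mm and grips with 20 to 120 N. Pads are 22 mm wide; open, the fingers measure 114 mm over their backs; the gripper's body (76 mm by 85 mm) begins 54 mm behind the grasp point. The pads swing forward as they close: fully open they stand 13 mm farther back than shut.
Start: joints at [-0.085, 0.351, 1.652, -0, 1.139, -0.085], TCP at [0.55, 0, 0.231] pointing down, gripper open.
Joint ranges: [-2.75, 2.75], [-0.79, 2.1], [0.01, 2.65], [-1.57, 4.71], [0.07, 3.14], [-2.87, 2.87]. Speed limits (rad/s): [2.22, 2.22, 2.79, 3.14, 3.14, 3.14].

## Interface

Orientations are given as a 3x3 rotation matrix whose columns are the frame's x, y, z axes.
In Python, from bench import manip gives the robot as it stands. Calls block until the motion is done:
- manip.move_ptp(position, orientation): joint-space move of the TCP to a pose.
- manip.move_l(position, attitude=None, max_speed=0.15): straight line of the TCP; attitude=None keeps the orientation; max_speed is the mean speed in m/s.
- manip.move_j(angles): joint-space move.
- manip.set_gripper(opening, effort=None): opening from 0.0 (shut) to 1.0 (fully open); effort is the grip in N (None keeps the last); returns when the fingers have stopped.
- manip.dwell(seconds).
- manip.inverse_kinematics(position, orientation): joint angles nearest the present ones, or None.
- manip.grab_frame(name): name is "scene" or "side" or "wrist"; returns (picture, depth): 400x640x3 uint8, red, green, blue; 400x640 float32, m along the optical axis (not along the pixel's ray), 0 where there is no reading.
- manip.get_calibration(name): a dict with "camera_matrix" (3x3 intrinsics, pixels), "R" (3x3) and "t" (3): a world point X has camera coordinates R X + t. Camera axes: x right, y down, z forward; pixel columns grow to the right and rows downward; lengths in m; the calibration is good to about 2 mm. A picture is of the moment at which its call begins: read the wrist's pose just before it. get_calibration takes no time and is no camera call; for the wrist camera it gives the pose at the moment of the call.
A pose or a line that the arm cannot do raises manip.Unreachable and nothing moves.
- manip.sign_off(): hands the job in, once; it reports no verdict.
Trained networks look in the newest picture that a camera, given by its name, has taken for a name from the list of things; names that differ only in an ending like _2 or _b are one class to them, and where a whole thing is asked for, a point or a joint stands for the part that bears it (a point fixed in the world has none). Each returns a list of dicts, best first, with "confidence" (0 to 1); they miss things now and then, are a little off and sometimes report something else, mostly with a low value. They report only what shows in the picture. A call takes as long as a camera call.
- manip.look_for(camera, name): "at" ([x, y, z] in m, in world coordinates, good to about 4 mm: the middle of the surface that is visible of it).
Readings, each from a call of its own:
- manip.current_time(): time.
- manip.current_qpos(): joint angles.
- manip.current_joint_vel(): joint speeds.
- manip.current_joint_torque(): joint torques, N m.
- manip.current_ee_pos(): TCP position.
- manip.current_tcp_rot(): TCP orientation.
- manip.current_force(): force on the tool from outside, world axes, zero at the start.
- manip.current_ft_torque(): the same for the moment, N m.
- manip.current_grip_width(): opening from 0.0 (shut) to 1.0 (fully open).
Only numpy, scipy, OpenCV 4.12 (cv2) and the standard library are available. Lean on these libraries where they do the work, as an engineer would, in place of code of your own. Each camera call takes 0.05 s, during which the arm holds its last target.

## Working session

There is one attempt and no reset: what is moved stays moved. The work goes in short steps, each a Python script; the robot and the scene stay as the last script left them, time stands still between calls to the robot, and variables do not carry over. Pictures are saved under pics/ and viewed, and the job is handed in when it is done.

```bash
ls; mkdir -p pics; python3 - <<'E'
from bench import manip
import cv2,numpy as np
print(manip.current_time())
for c in ["scene","side","wrist"]:
    p,d=manip.grab_frame(c); cv2.imwrite(f"pics/{c}0.png",p[:,:,::-1])
    np.save(f"pics/{c}0.npy",d)
    cal=manip.get_calibration(c); print(c,np.round(cal["camera_matrix"],1).tolist(),np.round(-cal["R"].T@cal["t"],3), np.round(cal["R"],2).tolist())
    for n in ["square_key","round_key","socket"]:
        try: print(n,[(np.round(r["at"],4),round(r["confidence"],2)) for r in manip.look_for(c,n)])
        except Exception as e: print(n,e)
print(manip.current_time(), manip.current_tcp_rot())
E
```

```text
pics
0.0
scene [[367.1, 0.0, 321.0], [0.0, 367.1, 204.9], [0.0, 0.0, 1.0]] [ 0.105 -0.566  0.467] [[0.86, -0.51, -0.0], [-0.25, -0.42, -0.87], [0.44, 0.75, -0.49]]
square_key [(array([0.4722, 0.1137, 0.1013]), 0.83)]
round_key [(array([0.4613, 0.2251, 0.097 ]), 0.58)]
socket [(array([ 0.5255, -0.19  ,  0.0672]), 0.85)]
side [[459.6, 0.0, 321.7], [0.0, 459.6, 200.4], [0.0, 0.0, 1.0]] [ 0.484 -0.714  0.628] [[1.0, -0.05, -0.01], [-0.04, -0.58, -0.81], [0.03, 0.81, -0.59]]
square_key [(array([0.4808, 0.1146, 0.0959]), 0.78)]
round_key [(array([0.4695, 0.2216, 0.1016]), 0.72)]
socket [(array([ 0.5145, -0.1917,  0.0673]), 0.71)]
wrist [[319.3, 0.0, 322.7], [0.0, 319.3, 189.1], [0.0, 0.0, 1.0]] [0.55  0.075 0.373] [[1.0, 0.0, 0.0], [0.0, -0.96, 0.29], [0.0, -0.29, -0.96]]
square_key [(array([0.4835, 0.1157, 0.1113]), 0.58)]
round_key []
socket [(array([ 0.5143, -0.201 ,  0.0694]), 0.56)]
0.6 [[ 1.01623742e-05  9.99999999e-01  4.48272056e-05]
 [-6.70991635e-06  4.48272738e-05 -9.99999999e-01]
 [-1.00000000e+00  1.01620734e-05  6.71037189e-06]]
```

View pics/scene0.png

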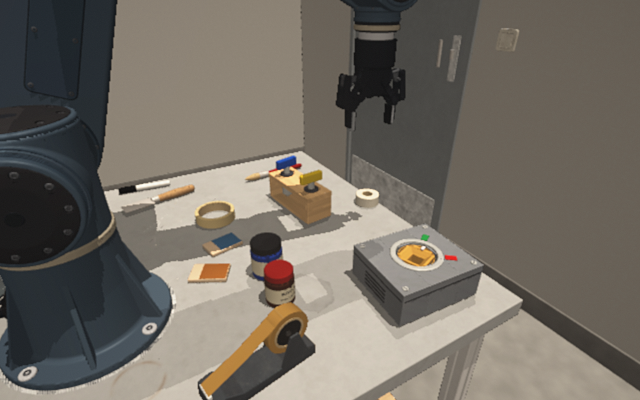

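View pics/side0.png

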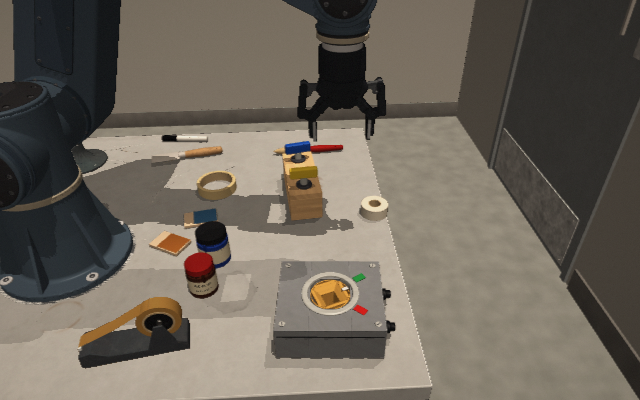

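View pics/wrist0.png

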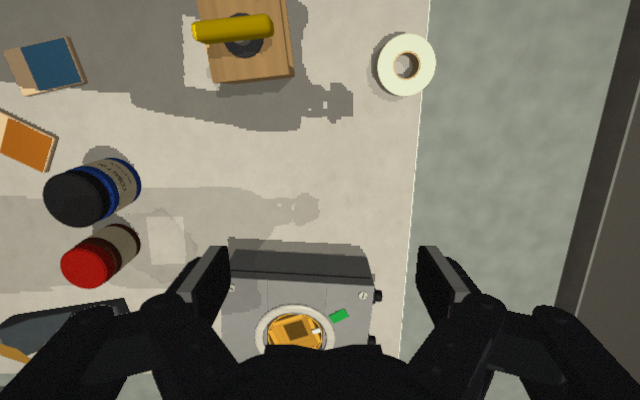

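The scene view shows the yellow key nearer the robot side of the rack at (312,178), blue at (287,162), and the box with its socket at (417,255). The side view shows the socket at (330,294), green mark at (359,278), and red at (360,309). Next I'll take closer wrist views of the socket and then the key.

```bash
python3 - <<'E'
from bench import manip
import cv2,numpy as np
R=np.array([[0,1,0],[0,0,-1],[-1,0,0.]])
def view(n,pos):
    manip.move_ptp(pos,R); 
    cal=manip.get_calibration("wrist")
    p,d=manip.grab_frame("wrist"); cv2.imwrite(f"pics/{n}.png",p[:,:,::-1]); np.savez(f"pics/{n}.npz",d=d,p=p,K=cal["camera_matrix"],R=cal["R"],t=cal["t"])
    for m in ["square_key","round_key","socket"]:
        print(m,[(np.round(r["at"],4),round(r["confidence"],2)) for r in manip.look_for("wrist",m)])
    print(manip.current_time())
view("sock",[0.52,-0.215,0.25])
view("key",[0.478,0.09,0.27])
E
```

```text
square_key []
round_key []
socket [(array([ 0.5181, -0.1992,  0.0697]), 0.85)]
1.675
square_key [(array([0.4811, 0.1229, 0.1121]), 0.64)]
round_key [(array([0.4702, 0.228 , 0.1116]), 0.56)]
socket []
3.05
```

View pics/sock.png

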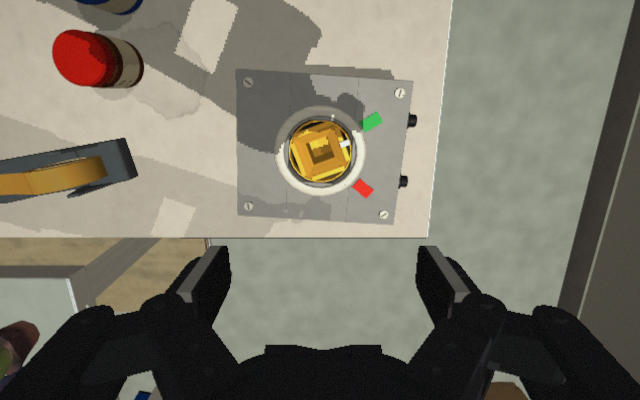

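View pics/key.png

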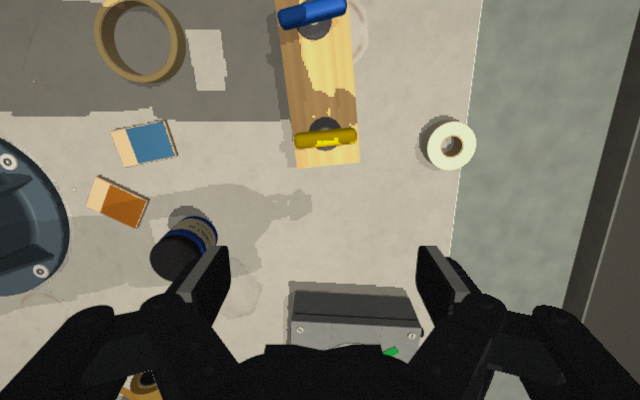

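```bash
cat > geo.py <<'E'
import numpy as np,cv2
def load(n):
    f=np.load(f"pics/{n}.npz"); p,d,K,R,t=[f[k] for k in ("p","d","K","R","t")]
    v,u=np.mgrid[0:400,0:640]
    c=np.stack([(u-K[0,2])/K[0,0]*d,(v-K[1,2])/K[1,1]*d,d],-1)
    X=(c-t)@R
    X[d<=0]=np.nan
    hsv=cv2.cvtColor(p,cv2.COLOR_RGB2HSV)
    return p,hsv,X
E
python3 - <<'E'
from geo import *
p,h,X=load("key")
for nm,lo,hi in [("yel",22,34),("blue",105,125)]:
    m=(h[...,0]>lo)&(h[...,0]<hi)&(h[...,1]>150)&(X[...,2]>0.085)&(X[...,2]<0.125)
    if nm=="yel": m[:115]=0
    P=X[m]; print(nm,m.sum(),P.min(0),P.max(0),np.median(P,0))
    T=P[P[:,2]>0.107]
    for Q in (P,T):
        r=cv2.minAreaRect((Q[:,:2]*1000).astype(np.float32)); print(r)
# rack top
m=(abs(X[...,2]-0.068)<0.004)&(X[...,1]>0.05)&(X[...,0]<0.6);P=X[m]
P=P[(P[:,0]>.4)&(P[:,0]<.55)];print("rack",cv2.minAreaRect((P[:,:2]*1000).astype(np.float32)),np.median(P[:,2]))
p,h,X=load("sock")
m=(h[...,1]<60)&(h[...,2]>120)&(X[...,2]>0.068)&(X[...,2]<0.08); m[:, :250]=0;m[:,420:]=0
P=X[m];print("bez",m.sum(),np.median(P,0),P.min(0),P.max(0))
m=abs(X[...,2]-0.07)<0.006; m[:, :200]=0;m[230:]=0; P=X[m];print("lid",cv2.minAreaRect((P[:,:2]*1000).astype(np.float32)),np.median(P[:,2]))
for nm,lo,hi in[("green",50,80),("red",0,8)]:
    m=(h[...,0]>=lo)&(h[...,0]<=hi)&(h[...,1]>150); m[:, :250]=0;m[:100]=0;m[230:]=0
    print(nm,m.sum(),np.nanmedian(X[m],0))
cv2.imwrite("pics/sockz.png",cv2.resize(p[90:220,225:425,::-1],None,fx=4,fy=4,interpolation=cv2.INTER_CUBIC))
cv2.imwrite("pics/keyz.png",cv2.resize(p[100:190,270:390,::-1],None,fx=6,fy=6,interpolation=cv2.INTER_CUBIC))
E
```

```text
yel 968 [0.45209719 0.1124737  0.08945377] [0.51006496 0.12963218 0.11424026] [0.48151952 0.12160383 0.11056029]
((481.0090637207031, 120.27339172363281), (58.665916442871094, 13.941854476928711), 5.662486553192139)
((480.99658203125, 120.36669158935547), (58.744266510009766, 13.851482391357422), 6.569477081298828)
blue 1292 [0.44049569 0.21651734 0.09430859] [0.49804762 0.236754   0.11338926] [0.46769263 0.22736851 0.11040833]
((469.2611389160156, 229.3063201904297), (58.251277923583984, 14.505828857421875), 13.111016273498535)
((469.3014221191406, 229.13397216796875), (58.25151824951172, 14.15063190460205), 13.103418350219727)
rack ((475.3385009765625, 167.70327758789062), (70.10933685302734, 166.68605041503906), 6.130655765533447) 0.06722586501470137
bez 12912 [ 0.54729864 -0.21489976  0.06945158] [ 0.44175389 -0.27890801  0.06800039] [ 0.60615694 -0.12416671  0.07450287]
lid ((516.920166015625, -199.76205444335938), (150.27540588378906, 170.33514404296875), 86.24534606933594) 0.06925050078867756
green 211 [ 0.56750925 -0.16796903  0.07021633]
red 204 [ 0.56190941 -0.23721109  0.07018864]
```

View pics/sockz.png

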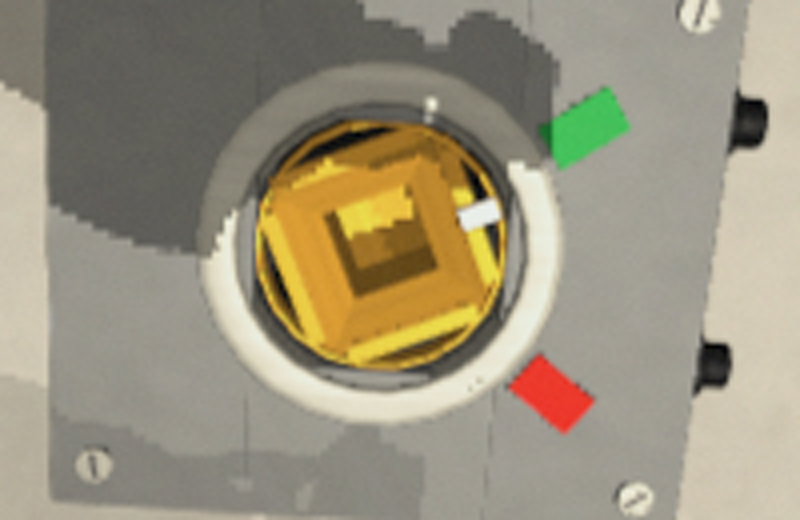

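View pics/keyz.png

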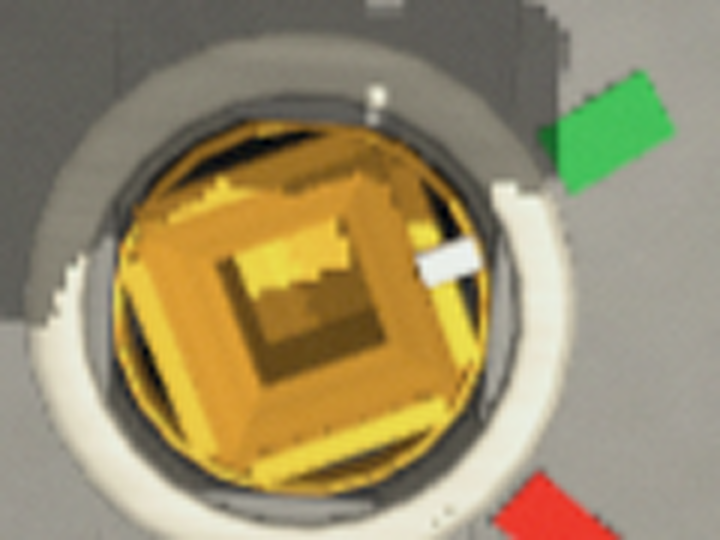

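```bash
python3 - <<'E'
from geo import *
p,h,X=load("sock")
c=np.array([.517,-.1998])
def ang(q): d=q[:2]-c; return np.degrees(np.arctan2(d[1],d[0])),np.hypot(*d)*1000
m=(h[...,1]<50)&(h[...,2]>190); m[:,:338]=0;m[:,352:]=0;m[:138]=0;m[149:]=0
for i in range(138,150): print(''.join('#' if m[i,j] else '.' for j in range(336,354)))
P=X[m];print("pointer",m.sum(),np.nanmedian(P,0),ang(np.nanmean(P,0)))
# bezel: pts above 0.0715
r=np.hypot(X[...,0]-c[0],X[...,1]-c[1])
m=(X[...,2]>0.0712)&(X[...,2]<.08)&(r<.06);print(m.sum(),cv2.minEnclosingCircle((X[m][:,:2]*1000).astype(np.float32)))
# orange funnel, hue
m=(h[...,0]>10)&(h[...,0]<32)&(h[...,1]>120)&(r<.04)&(X[...,2]<.0665)&(X[...,2]>.055)
P=X[m];print("funnel",m.sum(),np.percentile(P[:,2],[5,50,95]))
m2=(r<.04)&(X[...,2]<.055)&(X[...,2]>.015)
for lo,hi in[(.015,.03),(.03,.05),(.05,.056),(.015,.058),(.015,.0655)]:
    mm=(r<.035)&(X[...,2]<hi)&(X[...,2]>lo)
    if mm.sum()>5: print(lo,hi,mm.sum(),cv2.minAreaRect((X[mm][:,:2]*1000).astype(np.float32)))
from bench import manip
# IK options
for th in [6,-84+90]:
  pass
E
```

```text
..................
..................
..........###.....
.......######.....
.....#########....
....##########....
....##########....
....########......
.....####.........
.....#............
..................
..................
pointer 51 [ 0.54179565 -0.18983168  0.06978088] (np.float64(21.227138169396234), np.float64(27.051437896676706))
2095 ((519.3170776367188, -198.7465362548828), 57.903350830078125)
funnel 1503 [0.05757666 0.06298431 0.06633644]
0.015 0.03 379 ((516.9449462890625, -201.1384735107422), (28.67400550842285, 64.43033599853516), 86.89088439941406)
0.03 0.05 139 ((516.3603515625, -209.3773651123047), (45.37384796142578, 64.27285766601562), 86.15631866455078)
0.05 0.056 54 ((512.5107421875, -201.32025146484375), (45.852237701416016, 61.28485107421875), 65.75585174560547)
0.015 0.058 669 ((515.8651733398438, -198.02182006835938), (61.90049362182617, 63.46231460571289), 50.918949127197266)
0.015 0.0655 1822 ((517.035888671875, -200.07598876953125), (64.11653137207031, 64.34679412841797), 86.42951965332031)
```

```bash
cat > rob.py <<'E'
from bench import manip
import numpy as np,cv2
def rot(deg): # bar direction deg -> tool y = bar+90
    a=np.radians(deg+90); y=np.array([np.cos(a),np.sin(a),0]); x=np.array([0,0,-1.])
    return np.stack([x,y,np.cross(x,y)],1)
def st(n=""):
    print(n,"t",round(manip.current_time(),2),"p",np.round(manip.current_ee_pos(),4),"F",np.round(manip.current_force(),1),"M",np.round(manip.current_ft_torque(),2),"g",round(manip.current_grip_width(),3))
def snap(c,n):
    cal=manip.get_calibration(c)
    p,d=manip.grab_frame(c); cv2.imwrite(f"pics/{n}.png",p[:,:,::-1]); np.savez(f"pics/{n}.npz",d=d,p=p,K=cal["camera_matrix"],R=cal["R"],t=cal["t"])
E
python3 - <<'E'
from rob import *
for s in (0,180):
  print(s,[np.round(manip.inverse_kinematics(p,rot(a+s)),2).tolist() if manip.inverse_kinematics(p,rot(a+s)) is not None else None for p,a in [([.481,.1205,.083],6),([.517,-.2,.1],21),([.517,-.2,.1],-60)]])
E
```

```text
0 [[0.15, 0.47, 1.91, -0.0, 0.76, -1.52], [-0.45, 0.53, 1.75, -0.0, 0.87, -2.39], [-0.45, 0.53, 1.75, -0.0, 0.87, -0.98]]
180 [[0.15, 0.47, 1.91, -0.0, 0.76, 1.62], [-0.45, 0.53, 1.75, -0.0, 0.87, 0.75], [-0.45, 0.53, 1.75, -0.0, 0.87, 2.16]]
```

```bash
python3 - <<'E'
from rob import *
R=rot(186)
manip.set_gripper(0.75,effort=80)
manip.move_ptp([.481,.1205,.16],R)
snap("side","pre_side"); 
manip.move_l([.481,.1205,.083],max_speed=.08); st("down")
manip.set_gripper(0.0,effort=80); st("grip")
manip.move_l([.481,.1205,.19],max_speed=.1); st("lift")
snap("wrist","lift_w"); snap("scene","lift_s")
st()
E
```

```text
down t 5.93 p [0.4813 0.1205 0.0834] F [ 0.2 -0.2  0.6] M [ 0.02 -0.02 -0.01] g 0.751
grip t 6.45 p [0.4812 0.1205 0.0833] F [-0.9 -0.9  6.2] M [-0.07  0.28 -0.04] g 0.15
lift t 7.67 p [0.4807 0.1204 0.1894] F [ 0.3  0.9 -0.4] M [-0.04  0.03 -0.07] g 0.146
 t 7.77 p [0.4807 0.1204 0.1894] F [-0.4  0.3 -2.2] M [-0.01  0.04 -0.03] g 0.152
```

View pics/lift_s.png

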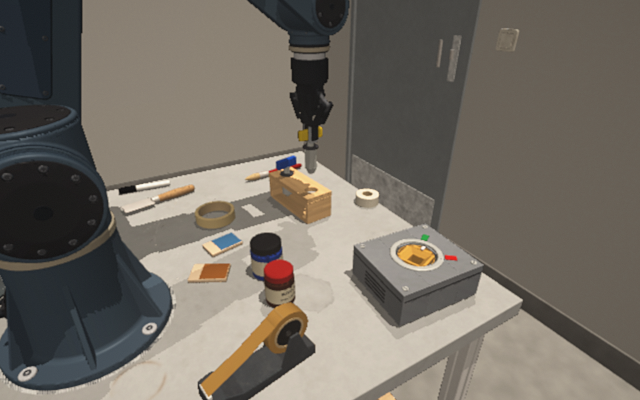

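View pics/lift_w.png

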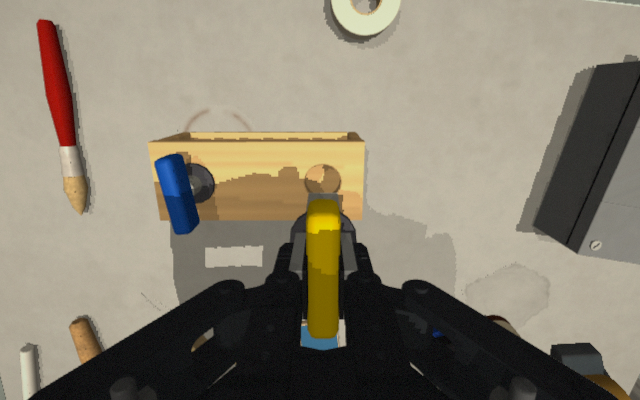

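The key is lifted upright (yellow bar at (310,132), tip at (310,170) in the scene view) and the blue key is still in the rack. Next I carry it over the socket.

```bash
python3 - <<'E'
from rob import *
R=rot(201)
manip.move_l([.517,-.1999,.19],R,max_speed=.15); st("over")
manip.move_l([.517,-.1999,.158],max_speed=.1); st("above")
snap("side","ab_side"); snap("scene","ab_scene")
a=cv2.imread("pics/ab_side.png")[170:370,230:430]; b=cv2.imread("pics/ab_scene.png")[130:330,320:520]
cv2.imwrite("pics/ab.png",cv2.resize(np.hstack([a,b]),None,fx=2,fy=2))
E
```

```text
over t 10.07 p [ 0.517  -0.1995  0.19  ] F [-0.2 -0.5 -0.8] M [ 0.02  0.04 -0.02] g 0.148
above t 10.53 p [ 0.517  -0.1998  0.158 ] F [ 0.9  0.2 -1.3] M [-0.01 -0.01  0.02] g 0.149
```

View pics/ab.png

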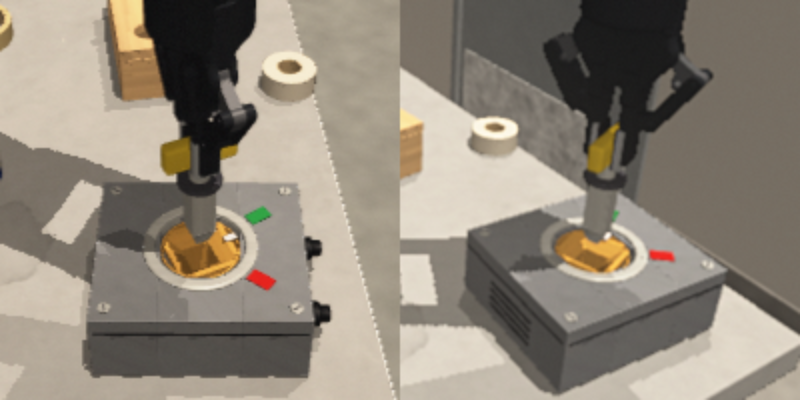

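The key is upright just above the socket opening, centred in both views. Next I lower it, checking force as it goes.

```bash
python3 - <<'E'
from rob import *
for z in [.135,.125,.117,.110,.105,.101,.098,.0955,.094]:
    manip.move_l([.517,-.1999,z],max_speed=.04); st(z)
    f=manip.current_force()
    if np.linalg.norm(f)>35: print("stop");break
snap("side","in_side"); snap("scene","in_scene"); snap("wrist","in_w")
a=cv2.imread("pics/in_side.png")[170:370,230:430]; b=cv2.imread("pics/in_scene.png")[130:330,320:520]
cv2.imwrite("pics/in.png",cv2.resize(np.hstack([a,b]),None,fx=2,fy=2))
E
```

```text
0.135 t 11.36 p [ 0.5171 -0.1999  0.1351] F [-0.5 -0.3 -0.9] M [ 0.01  0.01 -0.02] g 0.153
0.125 t 11.76 p [ 0.5169 -0.1998  0.1247] F [ 0.2 -0.5 -0.9] M [-0.02  0.09 -0.02] g 0.148
0.117 t 12.11 p [ 0.5169 -0.1999  0.1167] F [ 0.3 -0.1 -1.5] M [ 0.06 -0.05  0.02] g 0.152
0.11 t 12.43 p [ 0.5169 -0.1998  0.1097] F [ 0.5  0.5 -1.7] M [-0.01  0.03  0.  ] g 0.148
0.105 t 12.71 p [ 0.5168 -0.1998  0.1047] F [ 0.1  0.4 -1.2] M [ 0.01 -0.01 -0.03] g 0.144
0.101 t 12.96 p [ 0.5169 -0.1998  0.1008] F [ 0.3 -0.  -1. ] M [-0.01  0.01 -0.04] g 0.144
0.098 t 13.21 p [ 0.5169 -0.1999  0.0978] F [-0.   0.1 -0.3] M [0.04 0.02 0.08] g 0.147
0.0955 t 13.46 p [ 0.517  -0.1999  0.0955] F [ 0.6  0.1 -1.4] M [0.05 0.02 0.01] g 0.152
0.094 t 13.71 p [ 0.5174 -0.2001  0.0952] F [-3.5  2.  12.2] M [ 0.37  0.73 -0.01] g 0.149
```

View pics/in.png

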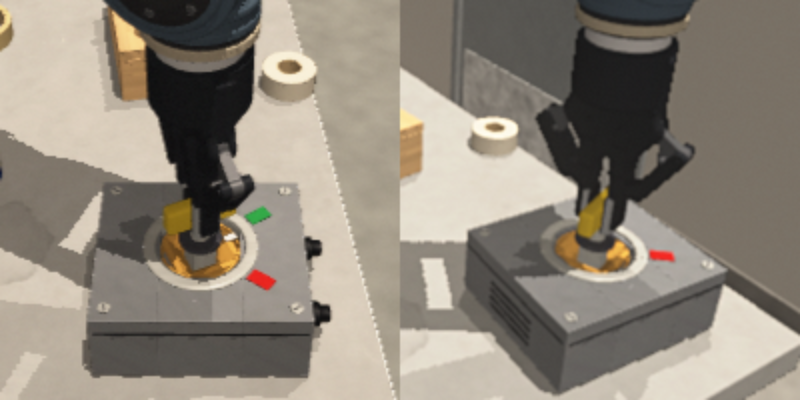

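Contact came at TCP z = 0.0952 m, exactly the height expected for a fully home key (predicted 0.0953). Next I turn clockwise, watching the moment.

```bash
python3 - <<'E'
from rob import *
p=[.517,-.1999,.0951]
for a in [190,178,166,154,145,140,136,133,130,127,124,121,118]:
    manip.move_l(p,rot(a),max_speed=.1)
    M=np.mean([manip.current_ft_torque()[2] for _ in range(5)]);f=manip.current_force()
    y=manip.current_tcp_rot()[:,1]; print(a,round(np.degrees(np.arctan2(y[1],y[0]))-90,1)%360,"Mz",round(M,3),np.round(f,1),round(manip.current_time(),1))
    if abs(M)>.5: print("stop");break
st()
snap("side","tu_side"); snap("scene","tu_scene"); snap("wrist","tu_w")
a=cv2.imread("pics/tu_side.png")[220:370,250:400]; b=cv2.imread("pics/tu_scene.png")[180:330,350:500]
cv2.imwrite("pics/tu.png",cv2.resize(np.hstack([a,b]),None,fx=2.6,fy=2.6,interpolation=cv2.INTER_CUBIC))
E
```

```text
190 190.2 Mz -0.03 [0.7 2.7 3.9] 14.2
178 178.3 Mz 0.007 [0.2 5.  4.8] 14.6
166 166.3 Mz -0.004 [-0.4  5.1  4.5] 14.9
154 154.3 Mz 0.037 [1.5 5.4 4.4] 15.3
145 145.3 Mz -0.049 [1.2 4.7 5.6] 15.6
140 140.3 Mz 0.001 [0.9 5.  4.9] 15.8
136 136.3 Mz -0.021 [1.2 4.8 5.7] 16.1
133 133.3 Mz -0.005 [0.9 4.3 4.7] 16.3
130 130.3 Mz -0.045 [0.7 4.5 4.4] 16.6
127 127.30000000000001 Mz 0.012 [0.9 4.3 4.8] 16.8
124 124.30000000000001 Mz 0.169 [1.1 5.9 5.1] 17.1
121 121.4 Mz 0.733 [1.3 6.  5.6] 17.3
stop
 t 17.33 p [ 0.5173 -0.1997  0.0953] F [1.3 6.  5.6] M [ 1.22 -0.35  0.73] g 0.148
```

View pics/tu.png

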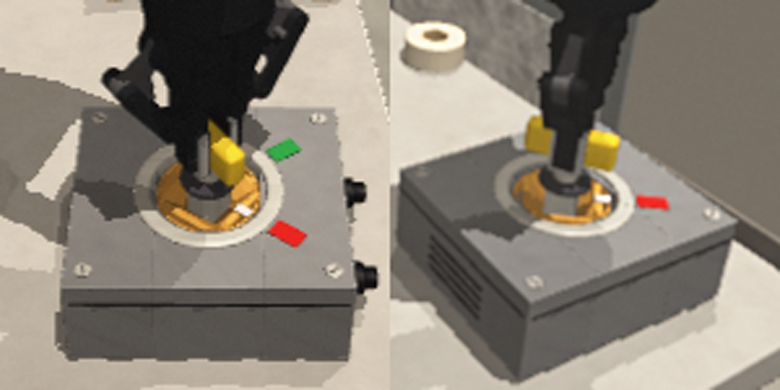

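View pics/tu_w.png

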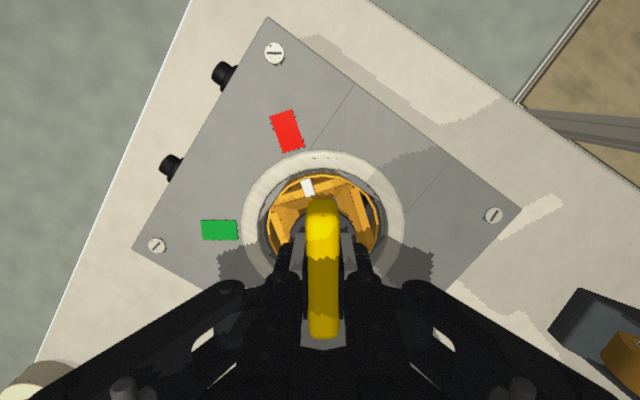

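The pointer (307,187) lies in line with the red mark (287,131), and the moment rose at the end stop. I'll measure the pointer's angle.

```bash
python3 - <<'E'
from geo import *
p,h,X=load("tu_w")
c=np.array([.517,-.1998])
r=np.hypot(X[...,0]-c[0],X[...,1]-c[1])
m=(h[...,1]<50)&(h[...,2]>190);m[:,:298]=0;m[:,318:]=0;m[:177]=0;m[198:]=0
m2=(h[...,0]<=8)&(h[...,1]>150)&(r<.1)
m3=(h[...,0]>50)&(h[...,0]<80)&(h[...,1]>150)&(r<.1)
for k in(m,m2,m3):
    q=np.nanmean(X[k],0);d=q[:2]-c;print(k.sum(),q.round(4),np.degrees(np.arctan2(d[1],d[0])).round(1))
# lid centre check
k=(abs(X[...,2]-.07)<.003)&(r<.13);print(cv2.minAreaRect((X[k][:,:2]*1000).astype(np.float32)))
E
```

```text
168 [ 0.5373 -0.2169  0.0695] -40.1
903 [ 0.562  -0.2378  0.0701] -40.2
668 [ 0.5668 -0.1697  0.0713] 31.2
((516.8348388671875, -199.156982421875), (150.18328857421875, 170.82284545898438), 86.27401733398438)
```

```bash
python3 - <<'E'
from rob import *
p=[.517,-.1999,.0951]
manip.move_l(p,rot(125),max_speed=.05); st("relax")
manip.set_gripper(0.6); st("open")
manip.move_l([.517,-.1999,.17],max_speed=.06)
manip.move_l([.517,-.1999,.25],max_speed=.15); st("up")
manip.move_ptp([.517,-.08,.30],rot(90)); manip.dwell(.3)
print(manip.current_qpos().__repr__())
for c in("side","scene","wrist"):
    snap(c,"fin_"+c); 
    print([(np.round(r["at"],4),round(r["confidence"],2)) for r in manip.look_for(c,"square_key")])
st()
a=cv2.imread("pics/fin_side.png")[220:370,250:400]; b=cv2.imread("pics/fin_scene.png")[180:330,350:500]
cv2.imwrite("pics/fin.png",cv2.resize(np.hstack([a,b]),None,fx=2.6,fy=2.6,interpolation=cv2.INTER_CUBIC))
E
```

```text
relax t 17.73 p [ 0.5172 -0.1997  0.0953] F [1.3 5.4 5.1] M [ 1.13 -0.3   0.17] g 0.149
open t 18.18 p [ 0.5169 -0.2     0.095 ] F [ 0.9 -0.7  0.2] M [-0.    0.01 -0.02] g 0.6
up t 20.27 p [ 0.5166 -0.1997  0.2491] F [-0.5 -0.4  0.5] M [ 0.05 -0.05 -0.01] g 0.602Traceback (most recent call last):
  File "<stdin>", line 7, in <module>
bench.Unreachable: the arm cannot take that pose within its joint ranges
```

```bash
python3 - <<'E'
from rob import *
manip.move_ptp([.517,-.215,.30],rot(-90)); manip.dwell(.3)
for c in("wrist",):
    snap(c,"fin_"+c); 
    print([(np.round(r["at"],4),round(r["confidence"],2)) for r in manip.look_for(c,"square_key")])
manip.move_ptp([.55,0,.30],rot(-90)); manip.dwell(.2)
snap("side","fin_side");snap("scene","fin_scene")
st()
a=cv2.imread("pics/fin_side.png")[220:370,250:400]; b=cv2.imread("pics/fin_scene.png")[180:330,350:500]
cv2.imwrite("pics/fin.png",cv2.resize(np.hstack([a,b]),None,fx=2.6,fy=2.6,interpolation=cv2.INTER_CUBIC))
from geo import load
p,h,X=load("fin_wrist")
m=(h[...,0]>22)&(h[...,0]<34)&(h[...,1]>150)&(X[...,2]>.095)&(X[...,2]<.14)
print(m.sum(),np.percentile(X[m][:,2],[2,50,98]),cv2.minAreaRect((X[m][:,:2]*1000).astype(np.float32)))
E
```

```text
[(array([ 0.5208, -0.1986,  0.122 ]), 0.81)]
 t 24.02 p [ 0.55   -0.0009  0.3   ] F [-0.1  0.7 -0.2] M [-0.02  0.01  0.04] g 0.601
825 [0.10648365 0.12254358 0.12456981] ((309.6606140136719, -354.19805908203125), (531.2950439453125, 58.548484802246094), 36.844974517822266)
```

View pics/fin.png

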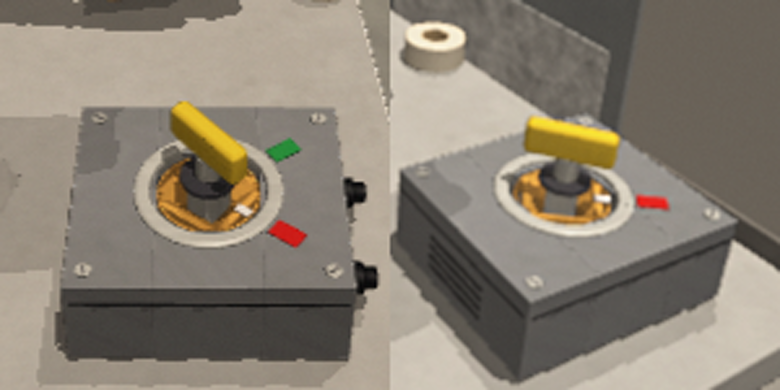

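View pics/fin_scene.png

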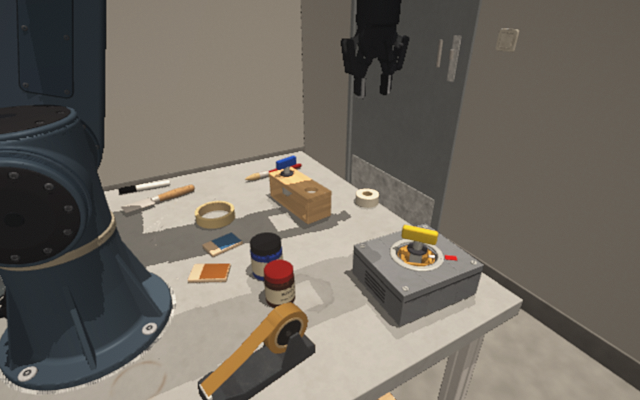

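View pics/fin_wrist.png

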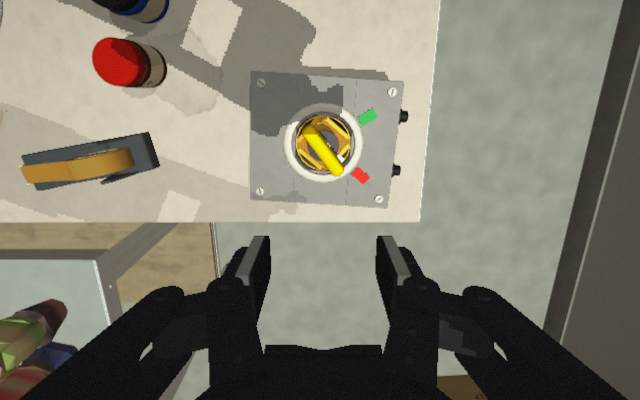

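The key stands upright with its bar top at about 0.123 m (0.124 expected when home). The pointer at (243,211) still aims at the red mark (287,233), unchanged since the turn, and the blue key is in the rack at (287,162).

```bash
python3 - <<'E'
from bench import manip
manip.sign_off(); print(manip.current_time())
E
```

```text
the job is handed in; nothing more can be done
the job is handed in; nothing more can be done
```

The kiln box is locked: the yellow square key is fully home in the socket, turned clockwise to the red mark, and standing on its own. The job was handed in at about 24 s of the 54 s allowed.

- **Insertion:** the key bottomed at TCP z = 0.0952 m, against 0.0953 m predicted for a fully home key. After release, the top of its handle read about 0.123 m, against 0.124 m expected.
- **Turn:** I stopped when the moment rose to 0.7 N m at the end stop. With the key still gripped, the pointer measured -40.1° and the red mark -40.2°. After release I compared the pictures only by eye, and the pointer looked unmoved.
- **Rest of the scene:** the blue key is still in the rack, and the gripper is clear of everything.
- **Checks that went wrong:** one retreat pose was unreachable, so nothing moved and I used another. The fit to the handle outline in the last wrist picture was spoiled by stray yellow pixels, so I ignored that outline. The height above comes from the same points and agrees with the detector's 0.122 m.

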